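# Weigh the orange contactor on the bench scale

### The arm

A 6-joint arm with a two-finger parallel gripper is mounted at the origin on the work surface. World frame = base frame: x ahead of the robot, y to its left, z up, the work surface at z = 0. Lengths are in m, angles in degrees, forces in N, time in s.
With the tool pointing down it reaches from about 0.375 to 0.9 m from the base axis. Payload 3.1 kg.
Tool frame: the origin (TCP) lies midway between the tips of the shut fingers; the grasp point (between the pads) lies 19 mm behind it; x points along the fingers, z is the direction in which the jaws open and shut, and the axes are right-handed (so a half turn about x gives the same grasp; the last joint's range is limited). The gripper opens to 87 mm and grips with 3 to 60 N. Pads are 19 mm wide; open, the fingers measure 117 mm over their backs; the gripper's body (75 mm by 190 mm) begins 51 mm behind the grasp point.
Start: joints at [-74.57, 30.224, 82.088, -0, 67.689, -10.227], TCP at [0.271, -0.563, 0.223] pointing down, gripper open.
Joint ranges: [-176.69, 176.69], [-43.24, 126.21], [12.49, 139.97], [-82, 262], [0, 151.66], [-163.58, 163.58]. Speed limits (degrees/s): [159.86, 159.86, 180, 180, 180, 180].

### API

Orientations are given as a 3x3 rotation matrix whose columns are the frame's x, y, z axes.
In Python, from rig import * gives the robot as it stands.
- The arm moves only by the tool play_rows, never from a script. Its argument "rows" is a list that holds one entry, the list of rows, each a list of 7 numbers: the shift along the tool's x, y, z in m, then the turn, a rotation vector about the tool's x, y, z in degrees, then the finger opening in m, from 0 to 0.087. A call has 1 to 12 rows; each row is the pose to reach, as a shift and turn from the pose commanded when the call began, along the tool's axes at that moment; what a row does not reach only later rows make up. A row lasts 1/10 s, in which the tool goes at most 50 mm and 8.59 degrees, less where a joint would pass 70% of its speed; a pose out of reach is approached as far as the arm can. A call with a gripper value outside its range is refused whole. The fingers move at their own pace and stop on an object; the grip force is fixed at half the most. Time passes only in rows, so rows that repeat a pose let the fingers close. It gives the time, the measured TCP pose, the force and the opening at its end, in the units of the state.
- read_state(): the state, without advancing time (a new reading comes with each control period).
- capture(name): name is "scene" or "top" or "wrist"; returns a dict with "pixels" (400x640x3 uint8, red, green, blue), "intrinsics" (3x3 intrinsics, pixels), "rvec" (rotation vector, rad) and "tvec" (3), from world to camera coordinates, as OpenCV has them. Camera axes: x right, y down, z forward; pixel columns grow to the right and rows downward; lengths in m; the calibration is good to about 2 mm. The wrist camera is an equidistant fisheye: a pixel r from the principal point sees the ray r / f radians off the axis. A picture is of the moment at which its call begins. There is no depth.
- hand_in(): hands the job in, once; it reports no verdict.
Trained networks look in the newest picture that a camera, given by its name, has taken for a name from the list of things; names that differ only in an ending like _2 or _b are one class to them, and where a whole thing is asked for, a point or a joint stands for the part that bears it (a point fixed in the world has none). Each returns a list of dicts, best first, with "p" (0 to 1); they miss things now and then, are a little off and sometimes report something else, mostly with a low value. They report only what shows in the picture. A call takes as long as a camera call.
- trace(camera, target): "mask" (400x640 bool, what is visible of it) and "at" ([column, row] in pixels, amid what is visible of it).
The state is a dict: "time_s": time; "joint_positions": joint angles; "qvel": joint speeds; "tau": joint torques, N m; "position": TCP position; "tcp_rot": TCP orientation; "force": force on the tool from outside, world axes, zero at the start; "moment": the same for the moment, N m; "opening": opening from 0.0 (shut) to 1.0 (fully open).
Only numpy, scipy, OpenCV 4.12 (cv2) and the standard library are available. Lean on these libraries where they do the work, as an engineer would, in place of code of your own. Each camera call takes 0.05 s, during which the arm holds its last target.

### The job

Weigh the contactor with the orange front: pick it up and set it down gently, upright, on the square steel pan of the bench scale, not dropping it. Put it in the middle of the pan with its sides parallel to the pan's sides (any quarter turn will do) so that nothing hangs over an edge, then let go. Leave the blue-fronted contactor and the white circuit breaker where they are.

Things in the scene. Friction and masses are not known exactly. Their poses are not given: they have to be found in the camera images.
- contactor_orange: The contactor to weigh, loose, lying on its rail side on the bench. Grey base block 75 long (its x) x 45 wide (its y) x 50 mm high; on the middle of it an orange block 45 x 45 mm, 30 mm high, so 80 mm high in all. The two faces 45 mm apart (its +y and -y sides) are flush and flat from bottom to top: grip across these from above. About 0.35 kg. Origin: centre of its underside; z up.
- pan (a point): Centre of the top face of the bench scale's pan: a flat, rigid, square steel plate 120 x 120 x 6 mm without a rim, its top 60 mm above the bench. x and y are parallel to the pan's sides, z up. The white scale housing under it (205 x 150 mm) is fixed to the bench and reaches 135 mm from this point to the scale's -x side, with a grey display that stays lower than the pan.
- contactor_blue: A bystander: contactor of the same shape and size (75 x 45 x 80 mm) with a blue front block, loose on the bench. Origin: centre of its underside.
- breaker: A bystander: white three-pole circuit breaker with a black toggle bar, 80 long (x) x 54 wide (y) x 73 mm high, loose on the bench. Origin: centre of its underside.

How it is judged (in metres and radians):
On the way:
1. the orange contactor is lowered over the pan, still held by the fingers, to less than 12 mm above it (not dropped) (horizontal distance between contactor_orange and pan below 0.03 m and z of contactor_orange in the frame of pan between -0.005 and 0.012 m and contact force between the fingers and contactor_orange above 0.5 N).
At the end, for the whole second after the job is handed in: The orange contactor stands upright and at rest, flat on the pan, its centre within 15 mm of the pan's centre and its sides within 15 degrees of parallel to the pan's sides (any quarter turn), which leaves no overhang; the blue contactor and the breaker are within 20 mm of where they started (horizontal distance between contactor_orange and pan below 0.015 m and z of contactor_orange in the frame of pan between -0.004 and 0.004 m and angle between contactor_orange's own z axis and vertical below 0.06 rad and (angle between the x axis of contactor_orange and the x axis of pan, either way round below 0.26 rad or angle between the x axis of contactor_orange and the y axis of pan, either way round below 0.26 rad) and linear speed of contactor_orange below 0.02 m/s and angular speed of contactor_orange below 0.2 rad/s and distance of each of contactor_blue, breaker from where it was at the start of the episode below 0.02 m); the robot touches nothing.
It fails at once if the blue contactor or the breaker is shoved or lifted more than 20 mm from its place (distance of any of contactor_blue, breaker from where it was at the start of the episode above 0.02 m).
It also fails if it takes over 35 s, if anything falls off the work surface, if the arm or the gripper's body presses on something with over 40 N, if the wrist force passes 120 N, or if a joint passes its speed limit or range.

## Working session

There is one attempt and no reset: what is moved stays moved. The work goes in short steps, Python scripts to look and compute and a tool call to move; the robot and the scene stay as the last step left them, time stands still between calls to the robot, and variables do not carry over. Pictures are saved under pics/ and viewed, and the job is handed in when it is done.

Besides the shell and the picture viewer there is one more tool, called as name(argument=value, ...) on one line, values as JSON. play_rows: Moves the arm, as the interface text tells. Its arguments: {"type":"object","properties":{"rows":{"type":"array"}},"required":["rows"]}

```bash
mkdir -p pics; ls
cat > h.py <<'E'
from rig import *
import numpy as np, cv2
def snap(n,tag):
    c=capture(n); cv2.imwrite(f'pics/{tag}.png',c['pixels'][:,:,::-1]); return c
E
python3 - <<'E'
from h import *
s=read_state(); print(s['time_s'],s['position'],np.round(s['tcp_rot'],3).tolist(),s['opening'])
for n in ['scene','top','wrist']:
    c=snap(n,n+'0'); print(n,np.round(c['intrinsics'],1).tolist(),c['rvec'],c['tvec'])
    for t in ['contactor_orange','contactor_blue','breaker','pan']:
        try: print(t,[(round(d['p'],2),d['at'],int(d['mask'].sum())) for d in trace(n,t)])
        except Exception as e: print(t,e)
E
```

```text
pics
0.0 [ 0.27043667 -0.56265844  0.22157733] [[-0.001, 0.901, 0.433], [0.002, 0.433, -0.901], [-1.0, 0.0, -0.002]] 1.0015839990734183
scene [[392.2, 0.0, 328.0], [0.0, 392.2, 195.4], [0.0, 0.0, 1.0]] [ 1.72603579  1.78589877 -0.71868287] [-0.01954037 -0.36608361  1.23934898]
contactor_orange [(0.67, [367.4, 222.9], 1636)]
contactor_blue [(0.7, [435.0, 189.4], 1431), (0.67, [365.9, 221.1], 1543)]
breaker [(0.66, [344.7, 175.1], 1259)]
pan [(0.86, [232.4, 177.8], 4890)]
top [[364.9, 0.0, 315.8], [0.0, 364.9, 201.6], [0.0, 0.0, 1.0]] [ 2.15366588 -2.19616727  0.034169  ] [0.05692261 0.56008651 0.66843896]
contactor_orange [(0.82, [280.7, 172.3], 1122)]
contactor_blue [(0.9, [201.3, 223.9], 1329)]
breaker []
pan [(0.61, [444.1, 238.4], 9857)]
wrist [[309.7, 0.0, 317.1], [0.0, 309.7, 201.7], [0.0, 0.0, 1.0]] [-2.43605045  1.53291726  0.23203578] [-0.62418127 -0.03640957  0.39093888]
contactor_orange []
contactor_blue []
breaker []
pan []
```

View pics/scene0.png

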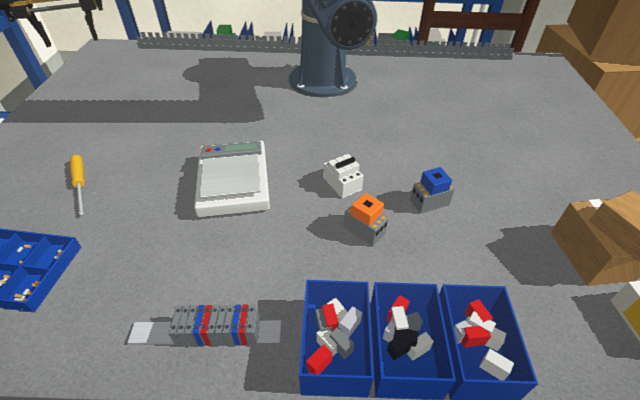

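View pics/top0.png

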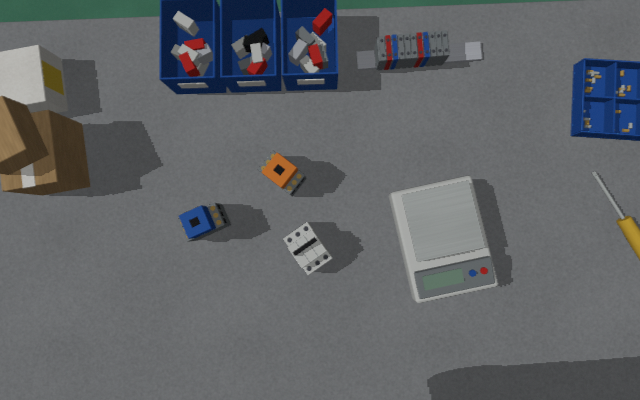

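View pics/wrist0.png

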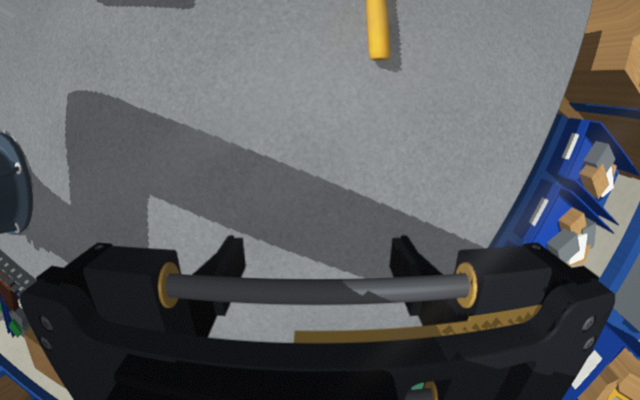

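Scene shows orange at (367,215), breaker (344,175), blue (434,188), pan (232,175). In the top view they are at orange (281,172), blue (203,222), breaker (308,248), pan (444,220). I'll zoom in to pick corners.

Run:
```python
import cv2,numpy as np
a=cv2.imread('pics/top0.png');b=cv2.imread('pics/scene0.png')
def z(im,x,y,w,h,k): return cv2.resize(im[y:y+h,x:x+w],None,fx=k,fy=k,interpolation=cv2.INTER_CUBIC)
cv2.imwrite('pics/z1.png',np.hstack([z(a,240,140,80,60,5),z(b,330,185,80,60,5)]))
cv2.imwrite('pics/z2.png',np.hstack([z(a,380,170,130,140,3),z(b,180,130,110,140,3)]))
```

```text
(no output)
```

View pics/z1.png

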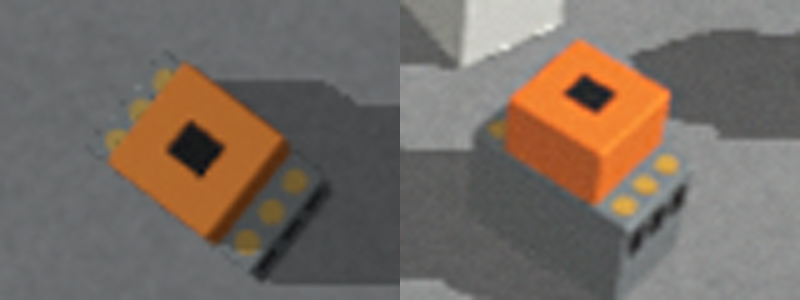

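View pics/z2.png

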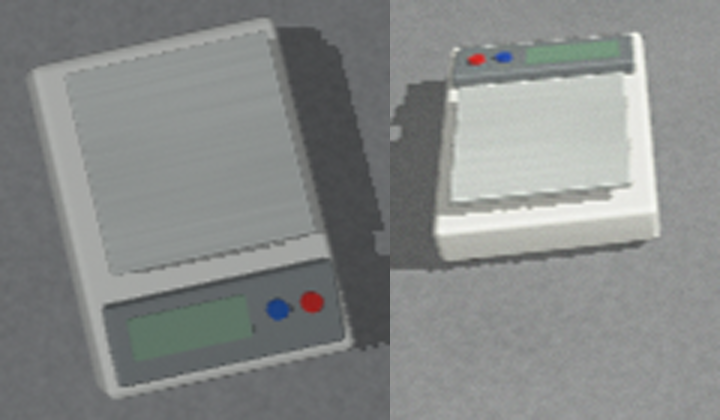

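```bash
cat > m.py <<'E'
from h import *
from scipy.optimize import least_squares
C={n:capture(n) for n in ['top','scene']}
def P(n,X):
    c=C[n]; return cv2.projectPoints(np.array(X,float).reshape(-1,1,3),c['rvec'],c['tvec'],c['intrinsics'],None)[0][:,0]
def tri(pt,ps):
    r=least_squares(lambda X:np.r_[(P('top',X)-pt).ravel(),(P('scene',X)-ps).ravel()],[.6,0,.05]); return r.x,np.abs(r.fun).max()
def T(z,k,o): return np.array(z,float)/k+o
ot=T([(195,149),(185,64),(288,145),(213,239),(108,160)],5,(240,140))
os=T(np.array([(591,92),(602,155),(510,97),(582,40),(670,95)])-[400,0],5,(330,185))
pt=T([(64,72),(268,30),(318,232),(114,274)],3,(380,170))
ps=T(np.array([(630,185),(450,202),(455,88),(628,75)])-[390,0],3,(180,130))
def fit(t,s,w):
    h=w/2; sq=np.array([(h,h),(h,-h),(-h,-h),(-h,h)])
    def M(q):
        c,sn=np.cos(q[3]),np.sin(q[3]); return np.c_[sq@np.array([[c,sn],[-sn,c]])+q[:2],np.full(4,q[2])]
    f=lambda q:np.r_[(P('top',M(q))-t).ravel(),(P('scene',M(q))-s).ravel()]
    r=min((least_squares(f,[.55,0,.06,a]) for a in np.arange(0,6.3,.5)),key=lambda r:r.cost)
    return r.x[:3],np.degrees(r.x[3])%90,np.round(r.fun,1)
for a,b in zip(ot,os): print('o',tri(a,b))
for a,b in zip(pt,ps): print('p',tri(a,b))
print(fit(ot[1:],os[1:],.045)); print(fit(pt,ps,.12))
E
python3 m.py
```

```text
o (array([0.61384408, 0.10832362, 0.07833112]), np.float64(0.9634789396443466))
o (array([0.64410041, 0.11153528, 0.07615402]), np.float64(0.8031488125606074))
o (array([0.61494414, 0.07685333, 0.07526974]), np.float64(1.3215489538595762))
o (array([0.58274323, 0.10441019, 0.07524664]), np.float64(2.0102016647867913))
o (array([0.61117089, 0.13913906, 0.07528388]), np.float64(0.9312599550763707))
p (array([ 0.56906798, -0.10618936,  0.05624679]), np.float64(0.286654596936728))
p (array([ 0.59101351, -0.22418011,  0.05721607]), np.float64(1.1480231850119083))
p (array([ 0.47294454, -0.24954166,  0.05562505]), np.float64(0.3222403365575417))
p (array([ 0.45044099, -0.12918793,  0.05534541]), np.float64(1.966185810856416))
(array([0.613209  , 0.10800889, 0.07540072]), np.float64(50.26541441549716), array([-0.4, -0.4, -0.9, -0.7, -2.2,  0.7, -1.2,  0.5, -1.1,  0.6, -1.6,
        0.4, -1.7, -0.4, -0.7, -0.3]))
(array([ 0.5210236 , -0.17715217,  0.05655614]), np.float64(11.010599628964655), array([ 0.1,  0.3, -0.9, -0. , -1.2, -0.3, -1.1,  0.1, -0.6, -0.4, -1.3,
        0.1,  0.4, -0.2, -2.3, -0.7]))
```

Measured orange: centre (0.613, 0.108), top about 0.076 (text says 0.080), long axis about 50°. Pan: centre (0.521, -0.177), yaw about 11°, top about 0.057 (text says 0.060). Both heights agree within calibration. Moving above the contactor.

```bash
cat >> h.py <<'E'
from scipy.spatial.transform import Rotation as Ro
def go(p,yaw,base=None):
    """yaw: direction of tool z in deg, tool down"""
    s=read_state(); R=np.array(s['tcp_rot']); p0=np.array(s['position'])
    a=np.radians(yaw); x=np.array([0,0,-1.]); z=np.array([np.cos(a),np.sin(a),0]); Rt=np.c_[x,np.cross(z,x),z]
    print('shift',np.round(R.T@(np.array(p)-p0),4),'turn',np.round(Ro.from_matrix(R.T@Rt).as_rotvec(degrees=True),2),'t',s['time_s'],'p',np.round(p0,4),'open',s['opening'],'F',np.round(s['force'],1), 'q',np.round(s['joint_positions'],1))
E
python3 -c "
from h import *
go([.613,.108,.20],-39.7)"
```

```text
shift [ 0.0226  0.5993 -0.4569] turn [-24.64   0.     0.  ] t 0.85 p [ 0.2706 -0.5633  0.2226] open 1.0019467031380374 F [-0.3  0.1  0.2] q [-74.6  30.2  82.1  -0.   67.7 -10.2]
```

play_rows(rows=[[[0.002,0.02,-0.015,-2,0,0,0.087],[0.004,0.05,-0.038,-4,0,0,0.087],[0.006,0.087,-0.066,-6,0,0,0.087],[0.008,0.125,-0.095,-8,0,0,0.087],[0.01,0.163,-0.124,-10,0,0,0.087],[0.012,0.2,-0.152,-12,0,0,0.087],[0.014,0.238,-0.181,-14,0,0,0.087],[0.016,0.276,-0.21,-16,0,0,0.087],[0.018,0.314,-0.239,-18,0,0,0.087],[0.02,0.35,-0.267,-20,0,0,0.087],[0.022,0.388,-0.296,-22,0,0,0.087],[0.023,0.42,-0.32,-24,0,0,0.087]]])

```text
time_s: 2.05
position: [0.5114, -0.0907, 0.1997]
tcp_rot: [[0.0, 0.646, 0.764], [0.0, 0.764, -0.646], [-1.0, 0.0, 0.0]]
force: [0.5, -0.2, 0.8]
opening: 1.002
```

```bash
python3 -c "
from h import *
go([.613,.108,.20],-39.7)"
```

```text
shift [-0.0003  0.2173 -0.0507] turn [-0.51  0.01 -0.02] t 2.05 p [ 0.5114 -0.0907  0.1997] open 1.0017377055911052 F [ 0.5 -0.2  0.8] q [-22.4  23.9  98.6   0.   57.5  17.8]
```

play_rows(rows=[[[0,0.035,-0.008,0,0,0,0.087],[0,0.075,-0.018,0,0,0,0.087],[0,0.115,-0.027,-0.5,0,0,0.087],[0,0.155,-0.036,-0.5,0,0,0.087],[0,0.19,-0.044,-0.5,0,0,0.087],[0,0.21,-0.049,-0.5,0,0,0.087],[0,0.217,-0.051,-0.5,0,0,0.087],[0,0.217,-0.051,-0.5,0,0,0.087],[0,0.217,-0.051,-0.5,0,0,0.087]]])

```text
time_s: 2.95
position: [0.6117, 0.1045, 0.1994]
tcp_rot: [[-0.001, 0.641, 0.768], [-0.001, 0.768, -0.641], [-1.0, -0.001, -0.0]]
force: [-1.0, -0.1, -0.5]
opening: 0.998
```

Run:
```python
from h import *
c=snap('wrist','w1'); go([.613,.108,.03],-39.7)
# project model
def W(X):
    c3=Ro.from_rotvec(np.ravel(c['rvec'])).as_matrix()@np.array(X).T+np.ravel(c['tvec'])[:,None]
    th=np.arctan2(np.hypot(*c3[:2]),c3[2]); ph=np.arctan2(c3[1],c3[0]); K=c['intrinsics']
    return np.c_[K[0,2]+K[0,0]*th*np.cos(ph),K[1,2]+K[1,1]*th*np.sin(ph)]
im=cv2.imread('pics/w1.png')
a=np.radians(50.3);R=np.array([[np.cos(a),-np.sin(a)],[np.sin(a),np.cos(a)]])
for hx,z in((.0225,.08),(.0375,.05),(.0375,0)):
    q=np.array([(hx,.0225),(hx,-.0225),(-hx,-.0225),(-hx,.0225)])@R.T+[.613,.108]
    cv2.polylines(im,[np.int32(np.round(W(np.c_[q,np.full(4,z)])))],True,(0,255,0) if z else (255,0,255),1)
cv2.imwrite('pics/w1m.png',im)
print([(d['p'],d['at']) for d in trace('wrist','contactor_orange')])
```

```text
shift [ 0.1695  0.004  -0.0014] turn [-0.21 -0.02  0.06] t 3.0 p [0.6117 0.1042 0.1995] open 0.9961136883727755 F [ 0.2 -0.3  0.2] q [-0.6 31.4 84.1 -0.  64.6 39.3]
[(0.68, [318.7, 181.8])]
```

View pics/w1m.png

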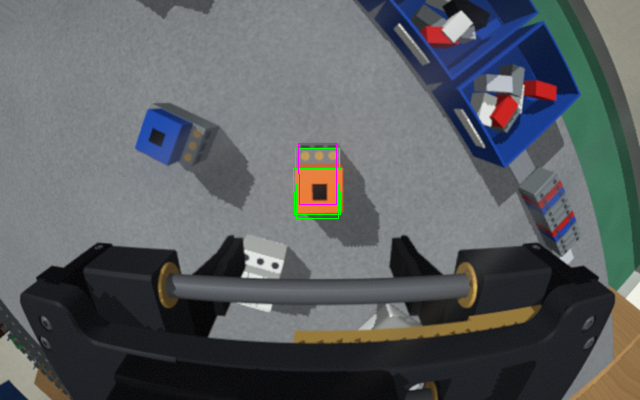

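The model outline matches the orange contactor in the wrist view (top face about (318,192)). The breaker at (262,270) is well back along the long axis. Descending.

play_rows(rows=[[[0.015,0.004,-0.001,0,0,0,0.087],[0.045,0.004,-0.001,0,0,0,0.087],[0.08,0.004,-0.001,0,0,0,0.087],[0.11,0.004,-0.001,0,0,0,0.087],[0.135,0.004,-0.001,0,0,0,0.087],[0.155,0.004,-0.001,0,0,0,0.087],[0.165,0.004,-0.001,0,0,0,0.087],[0.169,0.004,-0.001,0,0,0,0.087],[0.169,0.004,-0.001,0,0,0,0.087],[0.169,0.004,-0.001,0,0,0,0.087]]])

```text
time_s: 4.05
position: [0.6149, 0.109, 0.0314]
tcp_rot: [[0.002, 0.641, 0.768], [0.0, 0.768, -0.641], [-1.0, 0.001, 0.001]]
force: [-0.0, -0.0, -0.1]
opening: 0.999
```

```bash
python3 -c "
from h import *
snap('wrist','w2');snap('scene','s2');go([.613,.108,.03],-39.7)"
```

```text
shift [ 0.0017 -0.0021 -0.0008] turn [-0.14  0.1  -0.09] t 4.15 p [0.615  0.1091 0.0317] open 1.0004029048310674 F [-0.2 -0.3  0. ] q [-0.2 44.7 89.6  0.  45.6 39.7]
```

View pics/w2.png

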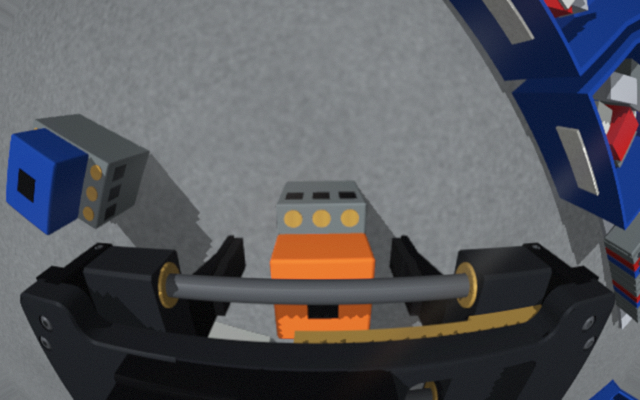

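The orange block sits midway between the fingers (columns 275–372, fingers at 240 and 395). Closing.

play_rows(rows=[[[0,0,0,0,0,0,0.07],[0,0,0,0,0,0,0.055],[0,0,0,0,0,0,0.045],[0,0,0,0,0,0,0.035],[0,0,0,0,0,0,0.03],[0,0,0,0,0,0,0.03],[0,0,0,0,0,0,0.03],[0,0,0,0,0,0,0.03],[0,0,0,0,0,0,0.03],[0,0,0,0,0,0,0.03]]])

```text
time_s: 5.15
position: [0.6145, 0.109, 0.0307]
tcp_rot: [[0.001, 0.641, 0.768], [-0.0, 0.768, -0.641], [-1.0, 0.001, 0.001]]
force: [1.9, -0.8, -0.8]
opening: 0.515
```

play_rows(rows=[[[-0.003,0,0,0,0,0,0.03],[-0.01,0,0,0,0,0,0.03],[-0.025,0,0,0,0,0,0.03],[-0.045,0,0,0,0,0,0.03],[-0.07,0,0,0,0,0,0.03],[-0.095,0,0,0,0,0,0.03],[-0.115,0,0,0,0,0,0.03],[-0.128,0,0,0,0,0,0.03],[-0.13,0,0,0,0,0,0.03],[-0.13,0,0,0,0,0,0.03]]])

```text
time_s: 6.15
position: [0.6137, 0.1092, 0.1608]
tcp_rot: [[-0.0, 0.641, 0.768], [0.0, 0.768, -0.641], [-1.0, 0.0, -0.0]]
force: [-0.4, 0.3, -4.2]
opening: 0.519
```

```bash
python3 -c "
from h import *
snap('wrist','w3');snap('scene','s3');go([.521,-.177,.161],-79)"
```

```text
shift [-0.0013 -0.2786  0.1127] turn [39.15 -0.08  0.13] t 6.25 p [0.613  0.1091 0.1594] open 0.5153999682308026 F [ 0.4 -0.2 -3.5] q [-0.2 34.3 85.7  0.  60.1 39.7]
```

View pics/w3.png

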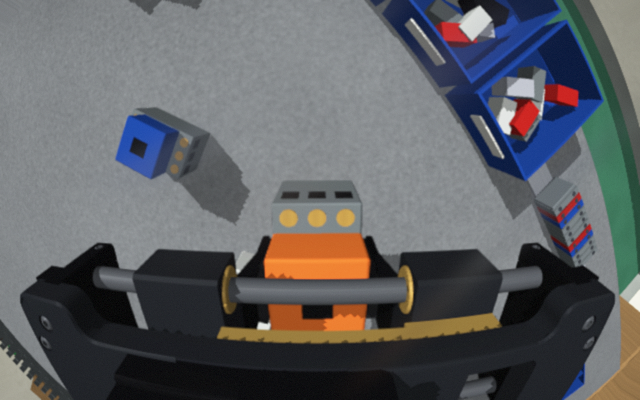

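View pics/s3.png

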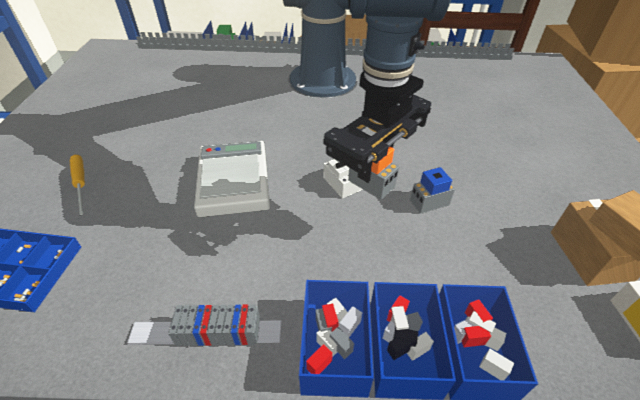

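Held: opening 45 mm, about 3.6 N, blue and breaker untouched. Carrying it over the pan.

play_rows(rows=[[[0,-0.008,0.003,1,0,0,0.03],[0,-0.028,0.011,4,0,0,0.03],[0,-0.055,0.022,8,0,0,0.03],[0,-0.085,0.034,12,0,0,0.03],[0,-0.117,0.048,17,0,0,0.03],[0,-0.15,0.061,21,0,0,0.03],[0,-0.183,0.075,26,0,0,0.03],[0,-0.213,0.087,30,0,0,0.03],[0,-0.24,0.098,34,0,0,0.03],[0,-0.26,0.106,37,0,0,0.03],[0,-0.272,0.111,39,0,0,0.03],[0,-0.277,0.113,39,0,0,0.03]]])

```text
time_s: 7.45
position: [0.5227, -0.1772, 0.16]
tcp_rot: [[-0.001, 0.982, 0.191], [0.0, 0.191, -0.982], [-1.0, -0.001, -0.001]]
force: [0.6, 0.9, -3.0]
opening: 0.512
```

play_rows(rows=[[[0,0,0,0,0,0,0.03],[0,0,0,0,0,0,0.03],[0,0,0,0,0,0,0.03]]])

```text
time_s: 7.75
position: [0.5235, -0.1749, 0.1605]
tcp_rot: [[-0.0, 0.981, 0.195], [0.0, 0.195, -0.981], [-1.0, -0.0, -0.0]]
force: [0.2, -0.0, -2.5]
opening: 0.512
```

```bash
python3 -c "
from h import *
snap('wrist','w4');snap('scene','s4');snap('top','t4');go([.523,-.177,.091],-79)
import cv2
a=cv2.imread('pics/t4.png')[150:320,360:540];b=cv2.imread('pics/s4.png')[80:250,150:330]
cv2.imwrite('pics/z4.png',cv2.resize(np.hstack([a,b]),None,fx=2.2,fy=2.2,interpolation=2))"
```

```text
shift [ 0.0696 -0.0009  0.0017] turn [ 0.24 -0.01 -0.  ] t 7.9 p [ 0.5236 -0.1752  0.1606] open 0.5149387834433693 F [ 0.2 -0.7 -3.3] q [-30.1  29.4  96.2   0.   54.5  48.7]
```

View pics/w4.png

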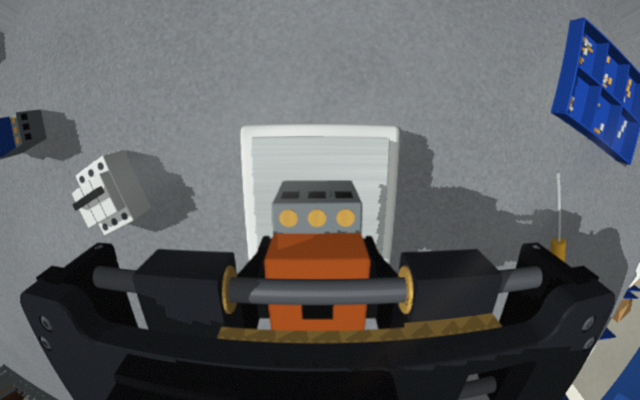

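View pics/z4.png

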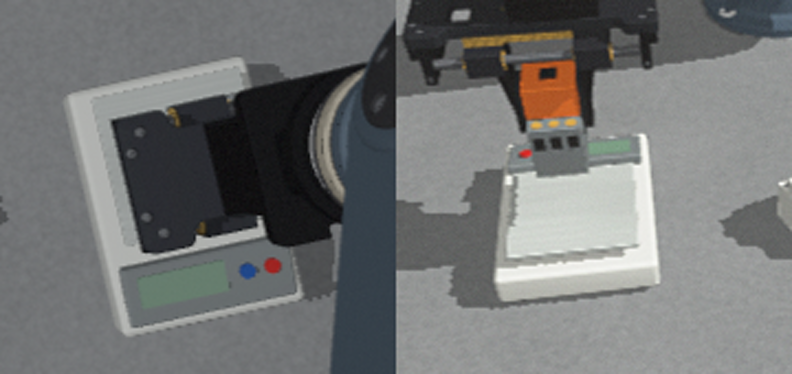

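In both views the contactor is parallel to the pan and centred (wrist: contactor columns 272–362 over the pan's 250–390). Lowering to just above it.

play_rows(rows=[[[0.006,0,0,0,0,0,0.03],[0.016,0,0.001,0,0,0,0.03],[0.028,-0.001,0.002,0,0,0,0.03],[0.04,-0.001,0.002,0,0,0,0.03],[0.05,-0.001,0.002,0,0,0,0.03],[0.057,-0.001,0.002,0,0,0,0.03],[0.061,-0.001,0.002,0,0,0,0.03],[0.063,-0.001,0.002,0,0,0,0.03],[0.063,-0.001,0.002,0,0,0,0.03],[0.063,-0.001,0.002,0,0,0,0.03]]])

```text
time_s: 8.9
position: [0.5231, -0.1783, 0.0979]
tcp_rot: [[0.001, 0.981, 0.194], [-0.0, 0.194, -0.981], [-1.0, 0.001, 0.001]]
force: [-0.0, 0.5, -2.6]
opening: 0.518
```

Run:
```python
from h import *
go([.523,-.177,.091],-79)
c=snap('wrist','w5');snap('scene','s5')
b=cv2.imread('pics/s5.png')[100:250,160:310]
cv2.imwrite('pics/z5.png',cv2.resize(b,None,fx=4,fy=4,interpolation=2)[:600])
```

```text
shift [ 0.0069  0.0002 -0.0013] turn [ 0.16  0.03 -0.04] t 8.9 p [ 0.5231 -0.1783  0.0979] open 0.5176280671220423 F [-0.   0.5 -2.6] q [-30.4  34.9  98.8   0.   46.3  48.4]
```

View pics/w5.png

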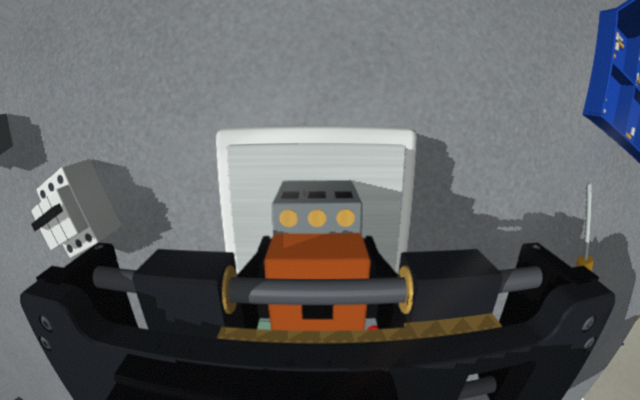

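View pics/z5.png

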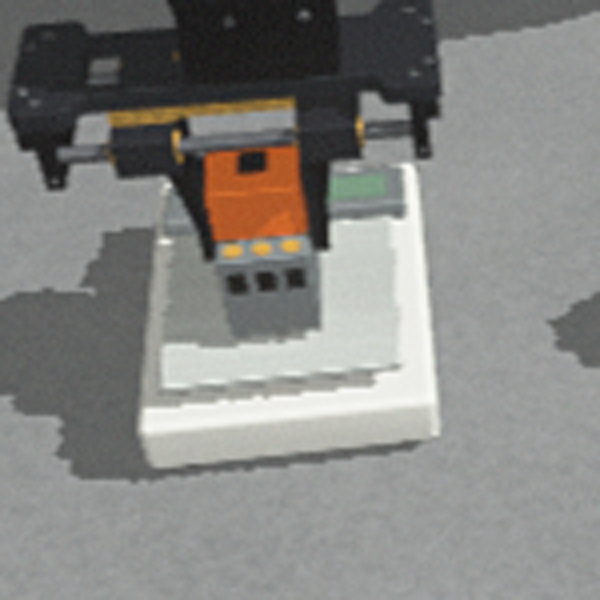

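Still centred (wrist: pan 228–407, contactor 272–362). Final slow lowering, watching the force.

play_rows(rows=[[[0.001,0,0,0,0,0,0.03],[0.002,0,0,0,0,0,0.03],[0.003,0,0,0,0,0,0.03],[0.004,0,0,0,0,0,0.03],[0.005,0,0,0,0,0,0.03],[0.005,0,0,0,0,0,0.03],[0.005,0,0,0,0,0,0.03]]])

```text
time_s: 9.7
position: [0.5228, -0.1782, 0.0925]
tcp_rot: [[-0.0, 0.981, 0.194], [0.0, 0.194, -0.981], [-1.0, -0.0, -0.0]]
force: [1.1, 0.7, -3.5]
opening: 0.519
```

play_rows(rows=[[[0.0005,0,0,0,0,0,0.03],[0.001,0,0,0,0,0,0.03],[0.001,0,0,0,0,0,0.03]]])

```text
time_s: 10.0
position: [0.5227, -0.1781, 0.0915]
tcp_rot: [[-0.0, 0.981, 0.193], [0.0, 0.193, -0.981], [-1.0, -0.0, -0.0]]
force: [-0.6, 0.5, -2.4]
opening: 0.516
```

play_rows(rows=[[[0.0005,0,0,0,0,0,0.03],[0.001,0,0,0,0,0,0.03],[0.001,0,0,0,0,0,0.03]]])

```text
time_s: 10.3
position: [0.5228, -0.1782, 0.0906]
tcp_rot: [[0.0, 0.981, 0.194], [-0.0, 0.194, -0.981], [-1.0, 0.0, 0.0]]
force: [0.6, -0.0, -2.0]
opening: 0.515
```

```bash
python3 -c "
from h import *
go([.523,-.177,.091],-79)"
```

```text
shift [-0.0004  0.0004 -0.0011] turn [ 0.16  0.   -0.  ] t 10.3 p [ 0.5228 -0.1782  0.0906] open 0.5148044084411796 F [ 0.6 -0.  -2. ] q [-30.4  35.6  99.   -0.   45.4  48.4]
```

play_rows(rows=[[[0.0005,0,0,0,0,0,0.03],[0.0005,0,0,0,0,0,0.03],[0.0005,0,0,0,0,0,0.03]]])

```text
time_s: 10.6
position: [0.5228, -0.1782, 0.0906]
tcp_rot: [[0.0, 0.981, 0.193], [-0.0, 0.193, -0.981], [-1.0, 0.0, 0.0]]
force: [-2.2, 0.7, 4.6]
opening: 0.519
```

play_rows(rows=[[[0.0005,0,0,0,0,0,0.03],[0.0005,0,0,0,0,0,0.03],[0.0005,0,0,0,0,0,0.03]]])

```text
time_s: 10.9
position: [0.5229, -0.1782, 0.0906]
tcp_rot: [[0.0, 0.981, 0.194], [-0.0, 0.194, -0.981], [-1.0, 0.0, 0.0]]
force: [-2.6, 1.7, 8.0]
opening: 0.518
```

The force has gone positive, so it is seated at TCP z=0.0906. Easing the press, then releasing gently.

play_rows(rows=[[[-0.0005,0,0,0,0,0,0.03],[-0.0008,0,0,0,0,0,0.03],[-0.0008,0,0,0,0,0,0.05],[-0.0008,0,0,0,0,0,0.06],[-0.0008,0,0,0,0,0,0.07],[-0.0008,0,0,0,0,0,0.08],[-0.0008,0,0,0,0,0,0.08],[-0.0008,0,0,0,0,0,0.08],[-0.0008,0,0,0,0,0,0.08],[-0.0008,0,0,0,0,0,0.08]]])

```text
time_s: 11.9
position: [0.5228, -0.1781, 0.0903]
tcp_rot: [[0.0, 0.981, 0.194], [-0.0, 0.194, -0.981], [-1.0, 0.0, 0.0]]
force: [0.4, -0.7, 0.1]
opening: 0.919
```

```bash
python3 -c "
from h import *
snap('wrist','w6');go([.523,-.177,.091],-79)"
```

```text
shift [-0.0007  0.0004 -0.0011] turn [ 0.16  0.   -0.  ] t 11.95 p [ 0.5228 -0.1782  0.0903] open 0.9172452443070978 F [ 0.  -1.1 -0.3] q [-30.4  35.6  99.   -0.   45.4  48.4]
```

View pics/w6.png

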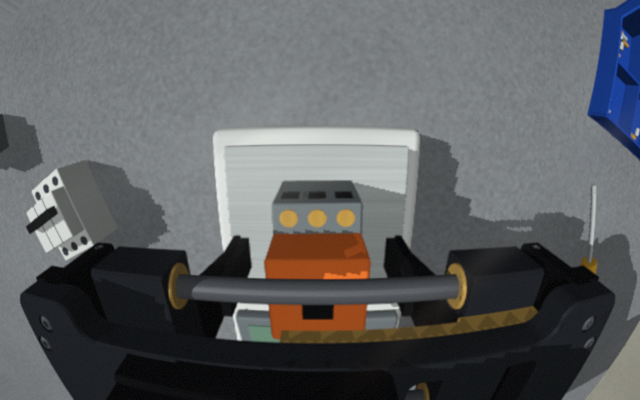

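Fingers are clear on both sides (240 and 395, contactor 270–368). Retreating straight up, then back toward the robot so the cameras can see it.

play_rows(rows=[[[-0.005,0,0,0,0,0,0.08],[-0.018,0,0,0,0,0,0.08],[-0.04,0,0,0,0,0,0.08],[-0.07,0,0,0,0,0,0.08],[-0.1,0,0,0,0,0,0.08],[-0.13,0,0,0,0,0,0.08],[-0.15,0,0,0,0,0,0.08],[-0.16,-0.02,0.03,0,0,0,0.08],[-0.16,-0.04,0.07,0,0,0,0.08],[-0.16,-0.06,0.11,0,0,0,0.08],[-0.16,-0.08,0.15,0,0,0,0.08],[-0.16,-0.1,0.19,0,0,0,0.08]]])

```text
time_s: 13.15
position: [0.4608, -0.3854, 0.2519]
tcp_rot: [[0.001, 0.981, 0.194], [-0.001, 0.194, -0.981], [-1.0, 0.001, 0.001]]
force: [0.3, -0.9, 0.0]
opening: 0.918
```

play_rows(rows=[[[0,-0.01,0.03,0,0,0,0.08],[0,-0.02,0.06,0,0,0,0.08],[0,-0.02,0.08,0,0,0,0.08],[0,-0.02,0.08,0,0,0,0.08],[0,-0.02,0.08,0,0,0,0.08]]])

```text
time_s: 13.65
position: [0.457, -0.4657, 0.2508]
tcp_rot: [[-0.0, 0.981, 0.193], [0.001, 0.193, -0.981], [-1.0, 0.0, -0.001]]
force: [-0.0, -0.5, -0.7]
opening: 0.917
```

Run:
```python
from h import *
snap('scene','s7');snap('top','t7');go([.523,-.177,.3],-79)
a=cv2.imread('pics/t7.png');b=cv2.imread('pics/s7.png')
cv2.imwrite('pics/z7.png',np.hstack([cv2.resize(a[160:310,380:510],None,fx=3,fy=3,interpolation=2),cv2.resize(b[110:260,175:305],None,fx=3,fy=3,interpolation=2)]))
```

```text
shift [-0.049   0.1204 -0.2694] turn [ 0.21 -0.06  0.01] t 13.75 p [ 0.4573 -0.4647  0.2507] open 0.9227679800674905 F [-0.7 -0.2 -0.5] q [-55.3  30.8  76.1   0.   73.2  23.5]
```

View pics/s7.png

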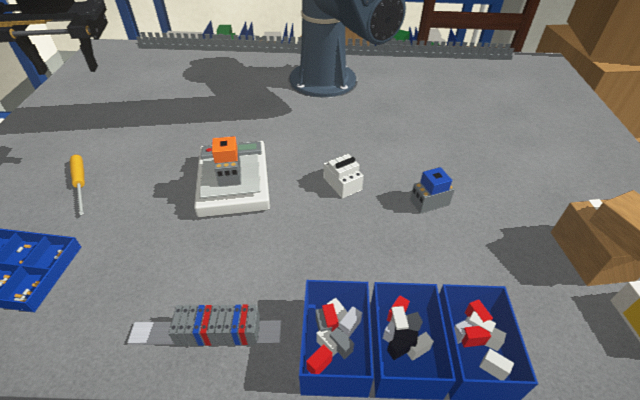

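View pics/z7.png

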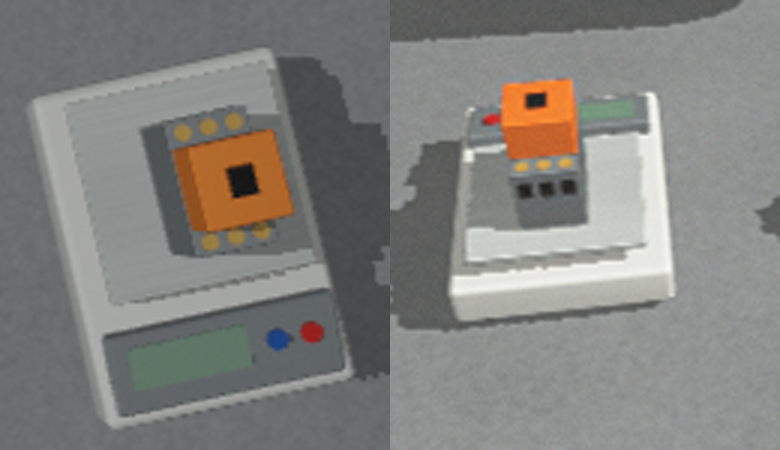

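View pics/t7.png

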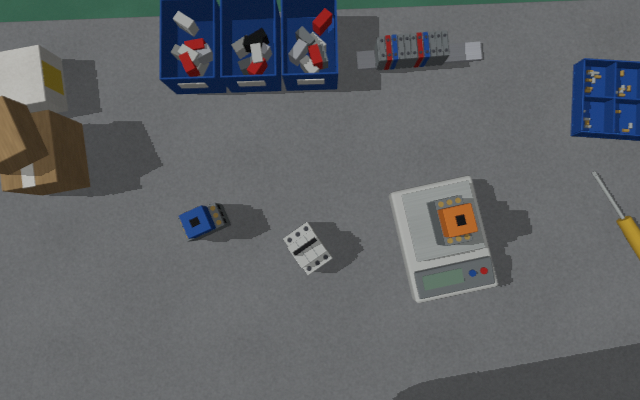

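```bash
cat > m2.py <<'E'
from m import *
print('---')
t=T([(188,147),(274,129),(293,213),(207,232)],3,(380,160))
s=T(np.array([(577,118),(502,122),(504,85),(571,79)])-[390,0],3,(175,110))
print(tri(T((243,181),3,(380,160)),T((146,100),3,(175,110))))
print(fit(t,s,.045))
for n in('top','scene'):
    for k in('contactor_blue','breaker'): print(n,k,[(round(d['p'],2),d['at']) for d in trace(n,k)])
E
python3 m2.py | sed -n '/---/,$p'
```

```text
---
(array([ 0.52030505, -0.17781285,  0.13908364]), np.float64(0.8405410964233795))
(array([ 0.52071439, -0.17634524,  0.13902287]), np.float64(11.30655518159239), array([-1.3, -0.1, -1.1, -0.4, -0.2,  0.4, -0.6,  0.4, -2.1, -0. , -0.9,
        0.8, -0.8, -0.9, -0.3, -0.8]))
top contactor_blue [(0.89, [199.9, 220.8])]
top breaker [(0.78, [306.3, 245.9])]
scene contactor_blue [(0.65, [432.1, 188.6])]
scene breaker [(0.9, [342.2, 176.0])]
```

The contactor's centre measures (0.5205, -0.177), within 1 mm of the pan's centre, with yaw 11.3° against the pan's 11.0°. Its top is at 0.139 (0.140 expected). Handing in.

```bash
python3 -c "
from rig import *
print(hand_in())"
```

```text
the job is handed in; nothing more can be done
None
```

The orange contactor is standing upright on the scale pan, released, and the job is handed in at about 14 s of the 35 s allowed. I gripped it across its 45 mm faces and carried it over. I lowered it in millimetre steps until the wrist force showed contact (it rose to 8 N), eased off, and then opened the fingers.

- **Position:** two-camera measurements put its centre about 1 mm from the pan's centre and its sides within 1° of parallel. Its top measured 139 mm against 140 mm expected.
- **Bystanders:** the blue contactor and the breaker appear in the same place in the before and after pictures. The network's points for the blue contactor moved by at most about 3 pixels. For the breaker I have only the scene view to compare (about 3 pixels), because the network missed it in the first top picture.
- **Small disagreement:** before the move, measured heights read about 4 mm low (contactor 75–76 mm instead of 80, pan 56–57 mm instead of 60). I took this as calibration and picking error, so I relied on the force reading for the touchdown.
- **Arm:** it is parked well clear of the contactor and the scale.

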